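Blank off the leak tester's port

ROBOT

A 7-joint arm with a two-finger parallel gripper is mounted at the origin on the work surface. World frame = base frame: x ahead of the robot, y to its left, z up, the work surface at z = 0. Lengths are in m, angles in rad, forces in N, time in s.
With the tool pointing down it reaches from about 0.4 to 0.875 m from the base axis. Payload 19.3 kg.
Tool frame: the origin (TCP) lies on the centre line of the jaws, within the pads' length; the fingertips stand 8 mm ahead of it and the grasp point (between the pads) lies 11 mm behind it; z points along the fingers, y is the line along which they close (so a half turn about z gives the same grasp; the last joint's range is limited). The gripper opens to 85 mm and grips with 20 to 120 N. Pads are 22 mm wide; open, the fingers measure 114 mm over their backs; the gripper's body (76 mm by 85 mm) begins 54 mm behind the grasp point. The pads swing forward as they close: fully open they stand 13 mm farther back than shut.
Start: joints at [-1.254, 0.521, -0.036, 1.599, 0.021, 1.021, -0.113], TCP at [0.236, 0.579, 0.239] pointing down, gripper open.
Joint ranges: [-2.91, 2.91], [-0.3, 2.13], [-1.5, 1.42], [0.17, 2.43], [-1.26, 4.41], [0.16, 1.93], [-2.52, 2.52]. Speed limits (rad/s): [1.89, 1.89, 2.39, 2.39, 3.01, 3.01, 3.01].

INTERFACE

Orientations are given as [roll, pitch, yaw] about the fixed x, y, z axes, in that order (R = Rz(yaw) Ry(pitch) Rx(roll)).
In Python, from workcell import status, grab_frame, camera_params, bot, search_frame, silhouettes gives the robot as it stands.
- The arm moves only by the shell command python3 -m creep 'ROWS' [FORCE]. ROWS is JSON, a list of rows, each a list of 5 numbers: the shift along the tool's x, y, z in units of 60 mm (1.0 is 60 mm), then the turn about the tool's z in units of 8 degrees (1.0 is 8 degrees), then the opening, from 0 (shut) to 1 (fully open). In form: [[x, y, z, twist, hand], ...]. A call has 1 to 5 rows; each row is the pose to reach, as a shift and turn from the pose commanded when the call began, along the tool's axes at that moment; what a row does not reach only later rows make up. A row lasts 1/8 s, in which the tool goes at most 62.5 mm and 10.7 degrees, less where a joint would pass 70% of its speed; a pose out of reach is approached as far as the arm can. A call with a gripper value outside its range is refused whole. The fingers move at their own pace and stop on an object; FORCE is the grip in N (left out, the last holds). Time passes only in rows, so rows that repeat a pose let the fingers close. It gives the time, the measured TCP pose, the force, the opening and the grip force at its end, in the units of the state.
- status.observe(): the state, without advancing time (a new reading comes with each control period).
- grab_frame(name): name is "scene" or "top"; returns the picture (400x640x3 uint8, blue, green, red); there is no depth.
- camera_params(name): a dict with "K" (3x3 intrinsics, pixels), "rvec" (rotation vector, rad) and "tvec" (3), from world to camera coordinates, as OpenCV has them. Camera axes: x right, y down, z forward; pixel columns grow to the right and rows downward; lengths in m; the calibration is good to about 2 mm. A picture is of the moment at which its call begins. camera_params takes no time and is no camera call.
- bot.job_done(): hands the job in; it is judged then, once.
Trained networks look in the newest picture that a camera, given by its name, has taken for a name from the list of things; names that differ only in an ending like _2 or _b are one class to them, and where a whole thing is asked for, a point or a joint stands for the part that bears it (a point fixed in the world has none). Each returns a list of dicts, best first, with "p" (0 to 1); they miss things now and then, are a little off and sometimes report something else, mostly with a low value. They report only what shows in the picture. A call takes as long as a camera call. They do not tell look-alikes from the thing itself.
- search_frame(camera, name): "extent" ([left, top, right, bottom] as shares, 0 to 1, of the picture: columns of its width, rows of its height, round what is visible of it).
- silhouettes(camera, name): "mask" (400x640 bool, what is visible of it) and "extent" ([left, top, right, bottom] as shares, 0 to 1, of the picture: columns of its width, rows of its height, round what is visible of it).
The state is a dict: "clock": time; "qpos": joint angles; "qd": joint speeds; "joint_efforts": joint torques, N m; "position": TCP position; "tool_rot": TCP orientation; "force": force on the tool from outside, world axes, zero at the start; "moment": the same for the moment, N m; "grip_width": finger opening in m; "finger_force": force on a finger pad.
Only numpy, scipy, OpenCV 4.12 (cv2) and the standard library are available. Lean on these libraries where they do the work, as an engineer would, in place of code of your own. Each camera call takes 0.05 s, during which the arm holds its last target. There are 200 camera calls.

TASK

Take the metal plug with the flat bar grip out of the wooden rack and fit it to the leak tester's bayonet port: line its two lugs up with the slot, push it straight in against the spring, and give it a quarter turn clockwise (seen from above) until it stops. Finish while still holding it: keep the plug gripped, turned and pressed fully home, its flange down on the port, because the seal is only tested under your push. Leave the round-knobbed plug, the steel cup and the white spool where they are.

Things in the scene. Friction and masses are not known exactly. Their poses are not given: they have to be found in the camera images.
- plug_grip (a point): Centre of the bar grip of the loose plug (220 g), which hangs upright by its flange in a rack hole (up to 3 mm off-centre). Aluminium bar 50 mm long (x), 16 wide (y), 32 tall; pinch its width from above. z up. Under the bar (16 mm below this point) a round flange, 56 mm across, 6 thick, its underside 22 mm below this point. Bar and lugs are in line; a half turn changes nothing.
- plug_tip (a point): Lower end of the same plug's round shank, on its axis, 58 mm below plug_grip, axes as there. Shank 24 mm in diameter, 36 mm long below the flange, the last 6 mm tapering to 16 mm. Two lugs stand out of it along x, both ways: 40 mm tip to tip, 8 mm thick (y), 10 mm tall, from 6 to 16 mm above this point.
- port (a point): Centre of the port's mouth in the level top of an aluminium collar, 72 mm across, top 80 mm above the table, on the fixed leak tester; z up. The mouth is a 28 mm round hole crossed by a slot along x, 12 mm wide and 48 long, through a top plate 10 mm thick; lugs can turn only below the plate. Fully home, the plug's flange lies on the collar's top.
- tester: The leak tester; origin on the table under the port, axes as the port's. Inside the port, stops allow only a clockwise quarter turn (from above), from lugs along x to lugs along y, about 4 degrees of play at each end. A blue instrument box, top 90 mm above the table with a gauge to 103 mm, stands from 75 to 175 mm along -y.
- plunger (a joint): Spring plunger in the port, pushed down by the plug's lower end: travel in m, 0 at rest (its top 22 mm below the mouth). Lugs clear the top plate at 0.004; plug fully home, flange on the collar, reads 0.014. Upward spring force 3 N at 0, 10 N at 0.014. If let go, the turned plug springs back up to 0.004.
- rack (a point): Centre of the top of the fixed wooden plug rack: 75 mm by 210 mm (long side along y), 45 mm tall, two 47 mm through holes 50 mm either side of this point along y, one holding the bar-grip plug, the other the round-knobbed one.
- round_plug_knob (a point): Centre of the round knob, 36 mm across and 20 mm tall, of the other plug in the rack (no lugs, not for this port). Leave it alone.
- cup_center (a point): Centre of a loose steel cup, 56 mm across and 55 mm tall, a bystander.
- spool_center (a point): Centre of a small loose white plastic spool, 28 mm across and 34 mm tall, a bystander.
Mind the look-alikes: they are no part of the job. Leave any orange or purple look-alike of the part that bears plug_grip alone.

How it is judged:
On the way, in this order (a step that is already met when the one before it is completed fails the run):
1. the bar-grip plug is lifted clear of the rack in the gripper (contact force between the fingers and plug above 1.5 N and z of plug_grip in the frame of rack above 0.065 m), for 0.1 s.
2. the plug is pushed straight in, lugs along the slot, against the spring (value of joint plunger above 0.003 m and angle between the x axis of plug_grip and the x axis of port, either way round below 0.25 rad and horizontal distance between plug_grip and port below 0.008 m).
At the end, for the whole second after the job is handed in: Bar-grip plug still gripped (over 1.5 N), within 8 mm of the port axis, upright within 0.12 rad, within 0.2 rad of a quarter turn from the slot, flange within 4 mm of the collar, plunger pressed past 11 mm; round-knobbed plug, cup and spool moved less than 40 mm (contact force between the fingers and plug above 1.5 N and value of joint plunger above 0.011 m and angle between the x axis of plug_grip and the y axis of port, either way round below 0.2 rad and horizontal distance between plug_grip and port below 0.008 m and angle between plug_grip's own z axis and vertical below 0.12 rad and z of plug_grip in the frame of port below 0.026 m and distance of each of round_plug_knob, cup_center, spool_center from where it was at the start of the episode below 0.04 m); the arm keeps its last pose, push and grip.
It fails at once if the round-knobbed plug, the cup or the spool is displaced by more than 60 mm (distance of any of round_plug_knob, cup_center, spool_center from where it was at the start of the episode above 0.06 m).
It also fails if it takes over 42 s, if anything falls off the work surface, if the arm or the gripper's body presses on something with over 40 N, if the wrist force passes 120 N, or if a joint passes its speed limit or range.

## Working session

There is one attempt and no reset: what is moved stays moved. The work goes in short steps, Python scripts to look and compute and a shell command to move; the robot and the scene stay as the last step left them, time stands still between calls to the robot, and variables do not carry over. Pictures are saved under pics/ and viewed, at most 10 in all, crops included, and the job is handed in when it is done.

```bash
mkdir -p pics
python3 - <<'E'
from workcell import *
import cv2
s=status.observe()
print({k:s[k] for k in("clock","position","tool_rot","grip_width","force")})
for c in("scene","top"):
    cv2.imwrite(f"pics/{c}0.png",grab_frame(c)); p=camera_params(c)
    print(c,p)
    for n in("plug_grip","port","tester","rack","round_plug_knob","cup_center","spool_center"):
        try: print(n,[( [round(float(v*w),1) for v,w in zip(d["extent"],(640,400,640,400))],round(float(d["p"]),2)) for d in search_frame(c,n)])
        except Exception as e: print(n,e)
E
```

```text
{'clock': 0.0, 'position': array([0.23566305, 0.57852198, 0.23873715]), 'tool_rot': array([-3.14047677e+00,  9.72965327e-05,  2.75480184e+00]), 'grip_width': 0.0854492155661004, 'force': array([-0.10779233,  0.61189364,  0.13597684])}
scene {'K': array([[455.57514395,   0.        , 323.38142155],
       [  0.        , 455.57514395, 196.09167276],
       [  0.        ,   0.        ,   1.        ]]), 'rvec': array([ 2.33908876,  0.82331509, -0.31727598]), 'tvec': array([-0.44519015, -0.18541366,  1.09348003])}
plug_grip [([418.2, 175.2, 454.2, 201.2], 0.94), ([327.0, 161.8, 359.8, 191.3], 0.9), ([287.9, 132.3, 312.4, 172.8], 0.86), ([376.1, 198.4, 408.3, 236.8], 0.83)]
port [([353.0, 259.3, 390.9, 297.1], 0.7), ([152.9, 235.5, 329.1, 393.9], 0.63)]
tester [([151.2, 236.0, 326.2, 391.0], 0.91)]
rack [([307.8, 138.1, 411.3, 216.4], 0.73)]
round_plug_knob [([365.5, 142.4, 396.5, 167.8], 0.79)]
cup_center [([352.4, 257.1, 388.4, 297.7], 0.96)]
spool_center [([271.6, 200.8, 284.1, 219.7], 0.58)]
top {'K': array([[373.36134745,   0.        , 314.48931024],
       [  0.        , 373.36134745, 197.16821753],
       [  0.        ,   0.        ,   1.        ]]), 'rvec': array([ 2.17732179, -2.17335057,  0.07569557]), 'tvec': array([0.04856468, 0.55885528, 0.76162662])}
plug_grip [([259.3, 256.9, 289.4, 284.7], 0.82), ([276.6, 131.4, 306.2, 162.7], 0.71), ([271.0, 199.0, 293.2, 225.3], 0.68), ([219.9, 124.6, 245.5, 149.5], 0.6)]
port [([359.5, 166.1, 499.0, 236.6], 0.75)]
tester [([361.7, 166.3, 501.9, 236.2], 0.96)]
rack [([205.1, 176.0, 313.5, 237.9], 0.58)]
round_plug_knob [([218.5, 186.0, 243.8, 213.2], 0.89)]
cup_center [([333.5, 117.0, 360.7, 148.9], 0.77)]
spool_center [([359.2, 166.1, 499.8, 236.5], 0.61)]
```

Run:
```python
import cv2
a=cv2.imread("pics/top0.png")[100:300,190:520]; b=cv2.imread("pics/scene0.png")
cv2.imwrite("pics/topc.png",cv2.resize(a,None,fx=2.4,fy=2.4,interpolation=2))
```

```text
(no output)
```

View pics/topc.png

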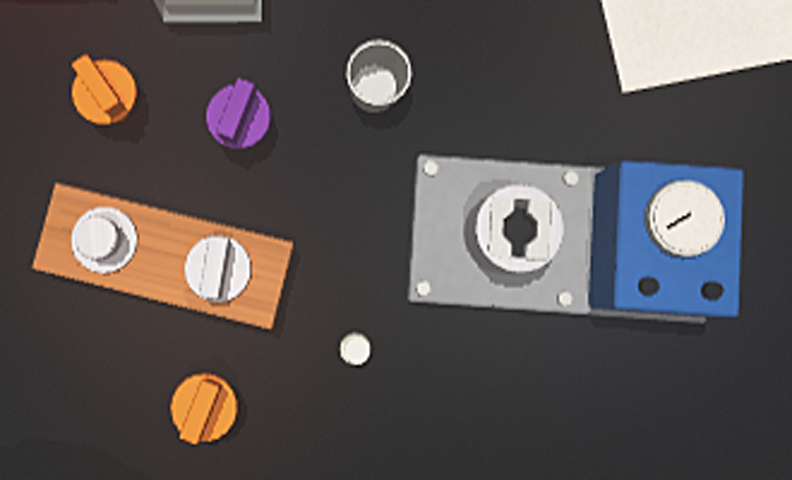

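View pics/scene0.png

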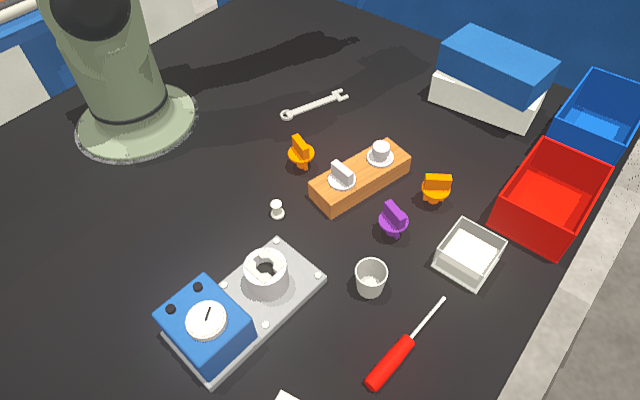

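Metal-plug candidates in full top-image pixels: grey bar-grip plug in the rack (281,212), orange (233,137) and (275,270), purple (289,147), round-knobbed plug (233,200). I choose the grey bar at (281,212). In the scene view it is at (342,175). The port is at about (406,195) in the top image and the spool at (338,245). Next I'll rectify both views onto the known planes for a close check.

```bash
cat > h.py <<'E'
import numpy as np, cv2
from workcell import *
def PM(c):
    p=camera_params(c); R=cv2.Rodrigues(p["rvec"])[0]; return p["K"]@np.c_[R,p["tvec"]]
def back(c,uv,z):
    P=PM(c); H=P[:,[0,1,3]].copy(); H[:,2]+=P[:,2]*z
    w=np.linalg.inv(H)@np.array([uv[0],uv[1],1]); return w[:2]/w[2]
def proj(c,X):
    q=np.c_[X,np.ones(len(X))]@PM(c).T; return q[:,:2]/q[:,2:]
def rect(img,c,ctr,z,half=.06,n=380):
    # u -> +x world, v -> -y world
    s=2*half/n
    P=PM(c); H=P[:,[0,1,3]].copy(); H[:,2]+=P[:,2]*z
    A=np.array([[s,0,ctr[0]-half],[0,-s,ctr[1]+half],[0,0,1]])
    return cv2.warpPerspective(img,H@A,(n,n),flags=cv2.INTER_CUBIC|cv2.WARP_INVERSE_MAP)
E
python3 - <<'E'
from h import *
I={c:cv2.imread(f"pics/{c}0.png") for c in("scene","top")}
pg=back("top",(281,212),.083); po=back("top",(406,195),.08)
print("plug",pg,"port",po, "scene:",back("scene",(343,168),.083),back("scene",(266,264),.08))
for n,uv,z in(("spool",(338,245),.034),("cup",(347,132),.055),("knob",(231,198),.07),("or1",(275,270),.05),("purp",(289,147),.05)): print(n,back("top",uv,z).round(3))
rows=[]
for ctr,z in((pg,.083),(po,.08)):
    r=[]
    for c in("top","scene"):
        m=rect(I[c],c,ctr,z,n=300)
        for k in range(0,300,25): cv2.line(m,(k,0),(k,4 if k%50 else 9),(0,255,0),1); cv2.line(m,(0,k),(4 if k%50 else 9,k),(0,255,0),1)
        r.append(m)
    rows.append(np.hstack(r))
cv2.imwrite("pics/rect.png",np.vstack(rows))
E
```

```text
plug [0.52504492 0.11365236] port [ 0.5586325  -0.12879603] scene: [0.53058299 0.11470383] [ 0.56036822 -0.12869199]
spool [0.46  0.001]
cup [ 0.69  -0.017]
knob [0.553 0.214]
or1 [0.41  0.128]
purp [0.66  0.102]
```

View pics/rect.png

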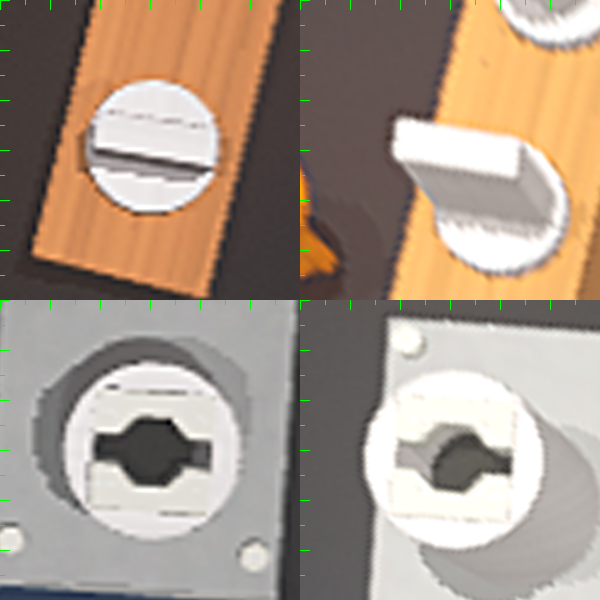

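The close crop confirms the grey bar-grip plug sits in the rack with its bar lying about -9° to world x. The port's slot is at about -2.5°. Both cameras agree on the offset from plug to port, and there is a common bias of about 4 mm in y between the cameras. I'll move to a hover above the plug.

```bash
cat >> h.py <<'E'
def go(x,y,z,yaw):
    s=status.observe(); p=s["position"]; r=s["tool_rot"]
    from scipy.spatial.transform import Rotation as Ro
    R=Ro.from_euler("xyz",r).as_matrix(); d=R.T@(np.array([x,y,z])-p)/.06
    t=(np.degrees(r[2])-yaw+180)%360-180
    print("t",round(float(s["clock"]),2),"pos",p.round(4),"rot",np.degrees(r).round(2),"shift",d.round(3),"twist",round(t/8,3),"F",np.round(s["force"],1),"q7",round(float(s["qpos"][6]),2))
E
python3 -m creep '[[-0.9,-0.65,0,-0.3,1],[-1.8,-1.3,0,-0.6,1],[-2.7,-1.95,0,-0.9,1],[-3.6,-2.6,0.2,-1.2,1],[-4.4,-3.15,0.4,-1.5,1]]'
python3 -c "
from h import *
go(.527,.117,.16,170.5)"
```

```text
clock: 1.42
position: [0.4023, 0.3143, 0.2182]
tool_rot: [3.141, 0.001, 2.966]
force: [0.7, 0.3, -0.5]
grip_width: 0.0854
finger_force: 0.0
t 1.43 pos [0.4023 0.3143 0.2182] rot [1.7995e+02 4.0000e-02 1.6992e+02] shift [-2.621 -2.875  0.97 ] twist -0.073 F [ 0.7  0.3 -0.5] q7 0.6
```

```bash
python3 -m creep '[[-0.65,-0.7,0.2,0,1],[-1.3,-1.4,0.4,0,1],[-1.95,-2.1,0.65,0,1],[-2.49,-2.72,0.92,0,1],[-2.49,-2.72,0.92,0,1]]'
python3 - <<'E'
from h import *
I={c:grab_frame(c) for c in("top","scene")}
for c in I: cv2.imwrite(f"pics/{c}1.png",I[c])
go(.527,.117,.062,170.5)
# silhouette fit of plug pose from initial pictures' equivalent: fit flange+bar in scene0/top0 by colour mask
from scipy.optimize import minimize
def hull(c,x,y,yaw):
    a=np.linspace(0,2*np.pi,60); z0=.045
    fl=[np.c_[.028*np.cos(a)+x,.028*np.sin(a)+y,np.full(60,z0+h)] for h in(0,.006)]
    R=np.array([[np.cos(yaw),-np.sin(yaw)],[np.sin(yaw),np.cos(yaw)]])
    b=(np.array([[.025,.008],[-.025,.008],[-.025,-.008],[.025,-.008]])@R.T)+[x,y]
    bar=np.vstack([np.c_[b,np.full(4,z0+.006)],np.c_[b,np.full(4,z0+.038)]])
    m=np.zeros((1600,2560),np.uint8)
    for q in(np.vstack(fl),bar): cv2.fillConvexPoly(m,cv2.convexHull((proj(c,q)*4+1.5).astype(np.float32)).astype(np.int32),1)
    return cv2.resize(m.astype(np.float32),(640,400),interpolation=cv2.INTER_AREA)
for c,uv in(("top",(281,212)),("scene",(342,175))):
    im=cv2.imread(f"pics/{c}0.png"); hsv=cv2.cvtColor(im,cv2.COLOR_BGR2HSV)
    M=((hsv[...,1]<70)&(hsv[...,2]>75)).astype(np.uint8)
    _,L,st,_=cv2.connectedComponentsWithStats(M,connectivity=4); l=L[uv[1],uv[0]]; M=(L==l).astype(np.float32)
    print(c,st[l])
    f=lambda p:np.abs(hull(c,p[0]/100,p[1]/100,p[2]/10)-M).sum()
    r=min((minimize(f,[52.7/1,11.7,y0],method="Nelder-Mead",options=dict(initial_simplex=[[52.7,11.7,y0],[53.3,11.7,y0],[52.7,12.3,y0],[52.7,11.7,y0+1]])) for y0 in(-1.,-2.)),key=lambda r:r.fun)
    print(c,r.x[:2]/100,np.degrees(r.x[2]/10),r.fun)
    im=cv2.imread(f"pics/{c}0.png")
E
```

```text
clock: 2.05
position: [0.5206, 0.125, 0.1618]
tool_rot: [-3.14, -0.001, 2.959]
force: [-0.7, 1.1, -0.6]
grip_width: 0.0855
finger_force: 0.0
t 2.15 pos [0.5196 0.1288 0.1627] rot [ 1.8000e+02 -2.0000e-02  1.6978e+02] shift [-0.157 -0.171  1.678] twist -0.09 F [-0.   0.4 -1.2] q7 1.05
top [267 198  27  28 588]
top [0.52727556 0.11806606] -8.337551474664023 37.25
scene [     0      0    565    400 127887]
scene [0.52566347 0.11645912] -12.982940668178589 127271.1875
```

```bash
python3 -m creep '[[-0.17,-0.18,0.4,-0.14,1],[-0.17,-0.18,1.0,-0.14,1],[-0.17,-0.18,1.5,-0.14,1],[-0.17,-0.18,1.66,-0.14,1],[-0.17,-0.18,1.66,-0.14,1]]'
python3 - <<'E'
from h import *
I={c:grab_frame(c) for c in("top","scene")}
for c in I: cv2.imwrite(f"pics/{c}2.png",I[c])
go(.5278,.116,.062,171)
cv2.imwrite("pics/g2.png",np.hstack([cv2.resize(I["scene"][110:230,280:430],None,fx=3,fy=3),cv2.resize(I["top"][160:280,220:335],None,fx=3,fy=3)]))
E
```

```text
clock: 2.78
position: [0.5276, 0.1173, 0.0635]
tool_rot: [3.141, -0.0, 2.985]
force: [0.3, -1.2, 1.6]
grip_width: 0.0853
finger_force: 0.0
t 2.88 pos [0.5282 0.1171 0.0644] rot [1.7996e+02 7.0000e-02 1.7098e+02] shift [ 0.004 -0.019  0.039] twist -0.002 F [-0.1 -0.7  0.6] q7 1.09
```

View pics/g2.png

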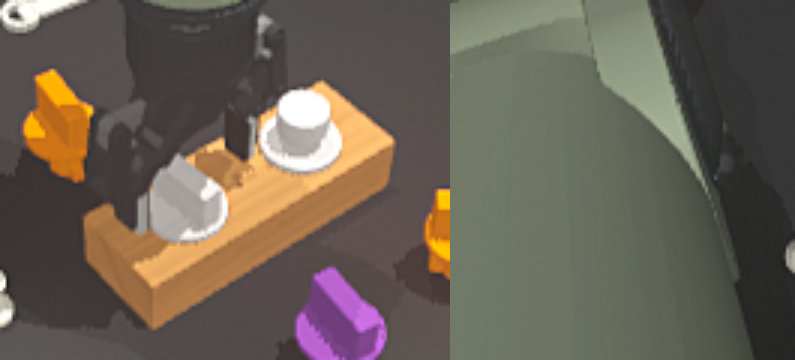

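The scene crop shows the fingers straddling the grey bar. The pad midpoint is at about (193,190) in the crop and the bar is at (190,190), so I'll close.

```bash
python3 -m creep '[[0,0,0.02,0,0],[0,0,0.02,0,0],[0,0,0.02,0,0],[0,0,0.02,0,0],[0,0,0.02,0,0]]' 80; python3 -c "
from h import *
go(.5278,.116,.062,171)"
```

```text
clock: 3.5
position: [0.5278, 0.1165, 0.0624]
tool_rot: [3.141, 0.0, 2.984]
force: [-1.7, -0.5, 7.7]
grip_width: 0.0144
finger_force: 78.6
t 3.5 pos [0.5278 0.1165 0.0624] rot [1.7999e+02 1.0000e-02 1.7095e+02] shift [-0.001 -0.009  0.006] twist -0.006 F [-1.7 -0.5  7.7] q7 1.09
```

```bash
python3 -m creep '[[0,0,-0.4,0,0],[0,0,-1.0,0,0],[0,0,-1.6,0,0],[0,0,-2.0,0,0],[0,0,-2.0,0,0]]'; python3 -c "
from h import *
go(.5597,-.1308,.18,177.5)"
```

```text
clock: 4.12
position: [0.5284, 0.1166, 0.1833]
tool_rot: [3.14, 0.002, 2.984]
force: [0.4, -0.7, -3.0]
grip_width: 0.015
finger_force: 78.3
t 4.12 pos [0.5284 0.1166 0.1833] rot [1.7993e+02 1.3000e-01 1.7095e+02] shift [-1.165 -3.991  0.053] twist -0.819 F [ 0.4 -0.7 -3. ] q7 1.1
```

```bash
python3 -m creep '[[-0.2,-0.8,0,-0.2,0],[-0.5,-1.6,0,-0.4,0],[-0.75,-2.5,0,-0.6,0],[-0.95,-3.3,0,-0.8,0],[-1.16,-3.9,0,-0.82,0]]'; python3 -m creep '[[0,0,0,0,0],[0,0,0,0,0]]'
python3 - <<'E'
from h import *
I={c:grab_frame(c) for c in("top","scene")}
for c in I: cv2.imwrite(f"pics/{c}3.png",I[c])
go(.5597,-.1308,.18,177.5)
cv2.imwrite("pics/g3.png",np.hstack([cv2.resize(I["scene"][160:330,190:340],None,fx=3,fy=3,interpolation=2),cv2.resize(I["top"][130:300,340:450],None,fx=3,fy=3)]))
E
```

```text
clock: 4.75
position: [0.5588, -0.1278, 0.1806]
tool_rot: [-3.141, -0.002, 3.097]
force: [0.5, 0.7, -1.7]
grip_width: 0.0146
finger_force: 78.5
clock: 5.0
position: [0.5592, -0.1248, 0.1809]
tool_rot: [3.141, -0.002, 3.099]
force: [-0.5, 0.1, -2.6]
grip_width: 0.0148
finger_force: 78.5
t 5.1 pos [ 0.5595 -0.1243  0.1814] rot [ 1.7997e+02 -5.0000e-02  1.7760e+02] shift [-0.009 -0.108  0.024] twist 0.013 F [-0.3  0.5 -2.4] q7 1.66
```

View pics/g3.png

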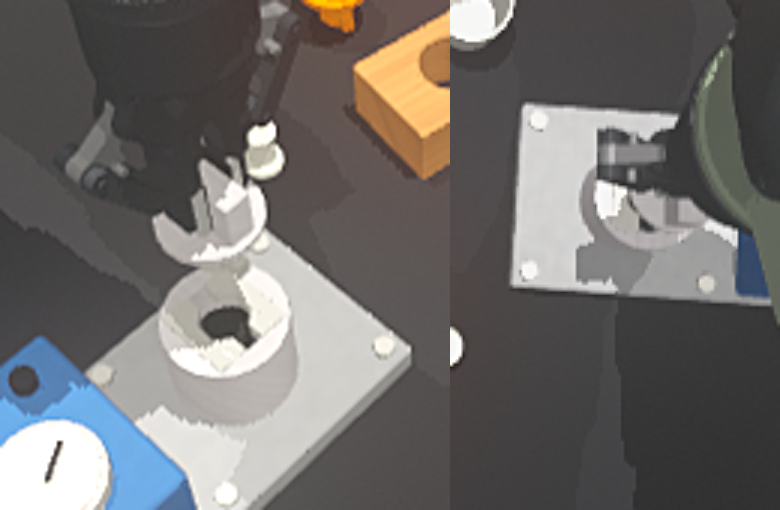

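```bash
cat >> h.py <<'E'
def circfit(img,c,x0,y0,z,r,arc=np.pi,sgn=1,rng=.010):
    """best centre of a bright disc rim; arc = angular span facing the camera"""
    g=cv2.GaussianBlur(cv2.cvtColor(img,cv2.COLOR_BGR2GRAY),(0,0),.7).astype(np.float32)
    p=camera_params(c); R=cv2.Rodrigues(p["rvec"])[0]; cam=-R.T@p["tvec"]
    a0=np.arctan2(cam[1]-y0,cam[0]-x0); a=a0+np.linspace(-arc/2,arc/2,120)
    def sc(q):
        x,y=q; v=[]
        for rr in(r-.0015,r+.0015):
            P=proj(c,np.c_[x+rr*np.cos(a),y+rr*np.sin(a),np.full(120,z)]).astype(np.float32)
            v.append(cv2.remap(g,P[:,:1],P[:,1:],cv2.INTER_LINEAR)[:,0])
        return -np.clip(sgn*(v[0]-v[1]),-60,60).mean()
    from scipy.optimize import brute
    q=brute(sc,((x0-rng,x0+rng),(y0-rng,y0+rng)),Ns=81,finish=None); return q.round(4),round(float(sc(q)),1)
E
python3 - <<'E'
from h import *
a,b,c3=[cv2.imread(f"pics/{n}.png") for n in("scene0","top0","scene3")]
print("port scene0",circfit(a,"scene",.5597,-.1308,.08,.036,5.5)); print("port top0",circfit(b,"top",.5597,-.1308,.08,.036,6.28))
print("port scene3",circfit(c3,"scene",.5597,-.1308,.08,.036,2.8))
print("rackplug scene0 under",circfit(a,"scene",.5278,.116,.045,.028,3),"top",circfit(b,"top",.5278,.116,.051,.028,6.28))
for z,arc in((.164,2.8),(.1675,2.8)): print("held",z,circfit(c3,"scene",.5595,-.1243,z,.028,arc))
m=rect(c3,"scene",(.5595,-.1243),.164,.04,320); n=rect(a,"scene",(.5597,-.1308),.08,.04,320); cv2.imwrite("pics/r3.png",np.hstack([m,n]))
E
```

```text
Traceback (most recent call last):
  File "h.py", line 34, in circfit
    q=brute(sc,((x0-rng,x0+rng),(y0-rng,y0+rng)),Ns=81,finish=None); return q.round(4),round(float(sc(q)),1)
  File "h.py", line 30, in sc
    P=proj(c,np.c_[x+rr*np.cos(a),y+rr*np.sin(a),np.full(120,z)]).astype(np.float32)
      ~~~~^^^^^^^^^^^^^^^^^^^^^^^^^^^^^^^^^^^^^^^^^^^^^^^^^^^^^^^
  File "h.py", line 9, in proj
    q=np.c_[X,np.ones(len(X))]@PM(c).T; return q[:,:2]/q[:,2:]
                               ~~^^^
  File "h.py", line 4, in PM
    p=camera_params(c); R=cv2.Rodrigues(p["rvec"])[0]; return p["K"]@np.c_[R,p["tvec"]]
ValueError: time passes only in moves, steps and waits
```

Too many `camera_params` calls in one script, so I'll cache the matrix.

```bash
sed -i 's/^def PM/from functools import lru_cache\ncamera_params=lru_cache(None)(camera_params)\n@lru_cache(None)\ndef PM/' h.py
python3 - <<'E'
from h import *
a,b,c3=[cv2.imread(f"pics/{n}.png") for n in("scene0","top0","scene3")]
print("port scene0",circfit(a,"scene",.5597,-.1308,.08,.036,5.5)); print("port top0",circfit(b,"top",.5597,-.1308,.08,.036,6.28))
print("port scene3",circfit(c3,"scene",.5597,-.1308,.08,.036,2.8))
print("rackplug scene0 under",circfit(a,"scene",.5278,.116,.045,.028,3),"top",circfit(b,"top",.5278,.116,.051,.028,6.28))
for z,arc in((.164,2.8),(.1675,2.8)): print("held",z,circfit(c3,"scene",.5595,-.1243,z,.028,arc))
m=rect(c3,"scene",(.5595,-.1243),.164,.04,320); n=rect(a,"scene",(.5597,-.1308),.08,.04,320); cv2.imwrite("pics/r3.png",np.hstack([m,n]))
E
```

```text
port scene0 (array([ 0.5597, -0.1326]), -44.7)
port top0 (array([ 0.5589, -0.1283]), -48.8)
port scene3 (array([ 0.5594, -0.1323]), -50.4)
rackplug scene0 under (array([0.5246, 0.1195]), -42.0) top (array([0.5273, 0.1188]), -48.1)
held 0.164 (array([ 0.555 , -0.1253]), -53.0)
held 0.1675 (array([ 0.557 , -0.1266]), -53.2)
```

View pics/r3.png

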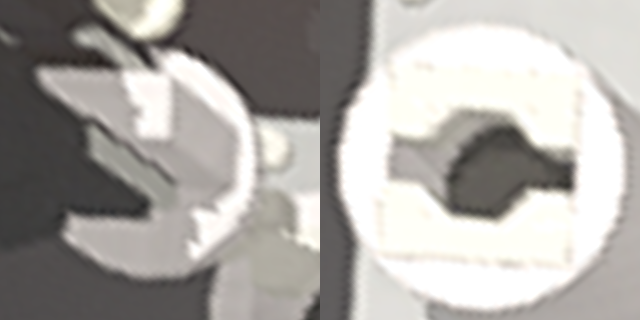

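The rectified crop shows the flange arc centre near (143,166), about 4 mm in −x if the assumed height is right. The port disc is centred at (481,166). The y estimates agree on -0.1305, but x is uncertain between 0.5594 and 0.563. I'll go lower, tip just above the mouth, and look again.

```bash
python3 -m creep '[[-0.01,-0.1,0.2,0,0],[-0.01,-0.1,0.5,0,0],[-0.01,-0.1,0.7,0,0],[-0.01,-0.1,0.7,0,0],[-0.01,-0.1,0.7,0,0]]'
python3 - <<'E'
from h import *
I=grab_frame("scene"); T=grab_frame("top"); cv2.imwrite("pics/scene4.png",I); cv2.imwrite("pics/top4.png",T)
go(.5602,-.1305,.138,177.5)
z=status.observe()["position"][2]+.0046-.022; x,y=status.observe()["position"][:2]
for dz in(-.003,0,.003,.006): print("held",dz,circfit(I,"scene",x,y,z+dz,.028,2.8))
J=cv2.resize(I[190:320,200:335],None,fx=4.4,fy=4.4,interpolation=2)
t=np.linspace(0,2*np.pi,200)
for (cx,cy,zz,r,col) in((x,y,z,.028,(0,0,255)),(x,y,z-.036,.008,(0,255,0)),(.5597,-.1326,.08,.036,(255,0,255))):
    P=(proj("scene",np.c_[cx+r*np.cos(t),cy+r*np.sin(t),np.full(200,zz)])-[200,190]+.5)*4.4-.5
    cv2.polylines(J,[P.astype(np.int32)],True,col,1)
cv2.imwrite("pics/g4.png",J)
E
```

```text
clock: 5.72
position: [0.5602, -0.1315, 0.1403]
tool_rot: [-3.142, 0.0, 3.098]
force: [0.6, -0.6, -2.1]
grip_width: 0.0148
finger_force: 78.6
t 5.83 pos [ 0.5603 -0.1316  0.1406] rot [-1.7999e+02  5.0000e-02  1.7752e+02] shift [0.003 0.018 0.043] twist 0.002 F [ 0.2  0.  -2.5] q7 1.67
held -0.003 (array([ 0.5546, -0.1311]), -35.7)
held 0 (array([ 0.5561, -0.1324]), -35.7)
held 0.003 (array([ 0.5576, -0.1334]), -35.8)
held 0.006 (array([ 0.5591, -0.1346]), -35.7)
```

View pics/g4.png

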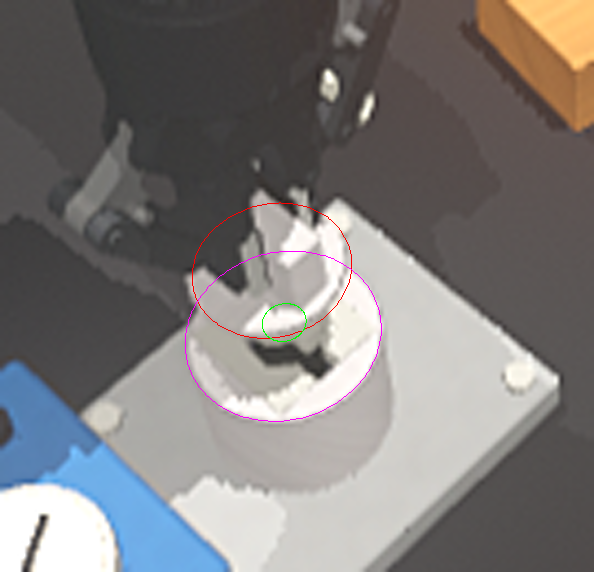

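The view shows the tip over the mouth with lugs near the slot line. The front-arc fit seems to lock onto the flange's upper rim, so the true error is likely 2 mm or less. I'll feel my way in.

```bash
python3 -m creep '[[0,0.018,0.1,0,0],[0,0.018,0.17,0,0],[0,0.018,0.22,0,0],[0,0.018,0.25,0,0],[0,0.018,0.25,0,0]]'; python3 -c "
from h import *
go(.5602,-.1305,.124,177.5); print(status.observe()['moment'])"
```

```text
clock: 6.45
position: [0.56, -0.1305, 0.1249]
tool_rot: [3.142, -0.0, 3.098]
force: [-0.3, 0.8, -2.3]
grip_width: 0.0151
finger_force: 78.6
t 6.45 pos [ 0.56   -0.1305  0.1249] rot [ 1.8000e+02 -1.0000e-02  1.7751e+02] shift [-0.003 -0.001  0.015] twist 0.002 F [-0.3  0.8 -2.3] q7 1.67
[ 0.02308498 -0.05532655  0.03463844]
```

```bash
python3 -m creep '[[0,0,0.04,0,0],[0,0,0.08,0,0],[0,0,0.12,0,0],[0,0,0.12,0,0]]'; python3 -c "
from h import *
go(.5602,-.1305,.106,177.5); print(status.observe()['moment'])"
```

```text
clock: 6.95
position: [0.5599, -0.1305, 0.1176]
tool_rot: [3.142, -0.0, 3.098]
force: [0.5, 0.1, -3.1]
grip_width: 0.0148
finger_force: 78.6
t 6.95 pos [ 0.5599 -0.1305  0.1176] rot [ 1.8000e+02 -2.0000e-02  1.7751e+02] shift [-0.004 -0.001  0.194] twist 0.002 F [ 0.5  0.1 -3.1] q7 1.67
[ 0.01515258 -0.03273924 -0.01277876]
```

```bash
python3 -m creep '[[0,0,0.07,0,0],[0,0,0.14,0,0],[0,0,0.21,0,0],[0,0,0.25,0,0],[0,0,0.25,0,0]]'; python3 -c "
from h import *
go(.5602,-.1305,.098,177.5); print(status.observe()['moment'])"
```

```text
clock: 7.58
position: [0.5602, -0.1305, 0.1028]
tool_rot: [-3.142, 0.0, 3.098]
force: [-1.2, 0.1, 4.3]
grip_width: 0.0147
finger_force: 79.4
t 7.58 pos [ 0.5602 -0.1305  0.1028] rot [-1.8000e+02  1.0000e-02  1.7751e+02] shift [-0.001 -0.     0.08 ] twist 0.002 F [-1.2  0.1  4.3] q7 1.67
[ 0.06248311  0.11147003 -0.02226338]
```

The spring force of about 6.6 N (plunger around 8 mm) matches a clean entry. Next is the turn clockwise, which is +twist.

```bash
python3 -m creep '[[0,0,0.03,1,0],[0,0,0.03,2,0],[0,0,0.03,3,0],[0,0,0.03,4,0],[0,0,0.03,5,0]]' 100; python3 -c "
from h import *
go(.5602,-.1305,.098,87.5); print(status.observe()['moment'])"
```

```text
clock: 8.2
position: [0.5603, -0.1305, 0.1014]
tool_rot: [3.141, 0.001, 2.396]
force: [-1.1, -0.7, 5.3]
grip_width: 0.0146
finger_force: 100.9
t 8.2 pos [ 0.5603 -0.1305  0.1014] rot [1.7998e+02 3.0000e-02 1.3725e+02] shift [ 0.002 -0.001  0.056] twist 6.219 F [-1.1 -0.7  5.3] q7 1.13
[-0.07112303  0.11367108  0.01368187]
```

```bash
python3 -m creep '[[0,0,0,1,0],[0,0,0,2,0],[0,0,0,3,0],[0,0,0,4,0],[0,0,0,5,0]]'; python3 -m creep '[[0,0,0.01,0.5,0],[0,0,0.02,1.1,0],[0,0,0.03,1.1,0],[0,0,0.04,1.1,0],[0,0,0.04,1.1,0]]'; python3 -c "
from h import *
go(.5602,-.1305,.098,87.5); print(status.observe()['moment'])"
```

```text
clock: 8.82
position: [0.5603, -0.1305, 0.1014]
tool_rot: [3.141, 0.0, 1.697]
force: [-0.9, -0.1, 4.7]
grip_width: 0.0141
finger_force: 100.9
clock: 9.45
position: [0.5603, -0.1305, 0.099]
tool_rot: [3.141, 0.0, 1.548]
force: [-0.5, -0.4, 6.3]
grip_width: 0.0146
finger_force: 100.9
t 9.45 pos [ 0.5603 -0.1305  0.099 ] rot [179.96   0.    88.71] shift [-0.    -0.002  0.016] twist 0.152 F [-0.5 -0.4  6.3] q7 0.49
[ 0.04596694  0.16932618 -0.00500476]
```

```bash
python3 -m creep '[[0,0,0.01,0.1,0],[0,0,0.02,0.2,0],[0,0,0.03,0.2,0],[0,0,0.03,0.2,0]]'; python3 -c "
from h import *
go(.5602,-.1305,.096,87.5); print(status.observe()['moment'])"
```

```text
clock: 9.95
position: [0.5603, -0.1305, 0.0974]
tool_rot: [3.141, -0.0, 1.52]
force: [-2.3, 0.8, 12.2]
grip_width: 0.0146
finger_force: 102.0
t 9.95 pos [ 0.5603 -0.1305  0.0974] rot [ 1.7995e+02 -1.0000e-02  8.7120e+01] shift [-0.    -0.002  0.024] twist -0.048 F [-2.3  0.8 12.2] q7 0.47
[ 0.18729223  0.51849893 -0.02211975]
```

```bash
python3 -m creep '[[0,0,0.008,0,0],[0,0,0.008,0,0],[0,0,0.008,0,0]]'
python3 - <<'E'
from h import *
I=grab_frame("scene"); go(.5602,-.1305,.096,87.5)
cv2.imwrite("pics/g5.png",cv2.resize(I[170:320,190:340],None,fx=4,fy=4,interpolation=2))
E
```

```text
clock: 10.32
position: [0.5603, -0.1305, 0.0974]
tool_rot: [3.141, -0.0, 1.52]
force: [-5.3, 1.8, 20.8]
grip_width: 0.0144
finger_force: 103.6
t 10.38 pos [ 0.5604 -0.1305  0.0974] rot [ 1.7994e+02 -3.0000e-02  8.7110e+01] shift [-0.    -0.003  0.024] twist -0.049 F [-6.6  1.1 21.9] q7 0.47
```

View pics/g5.png

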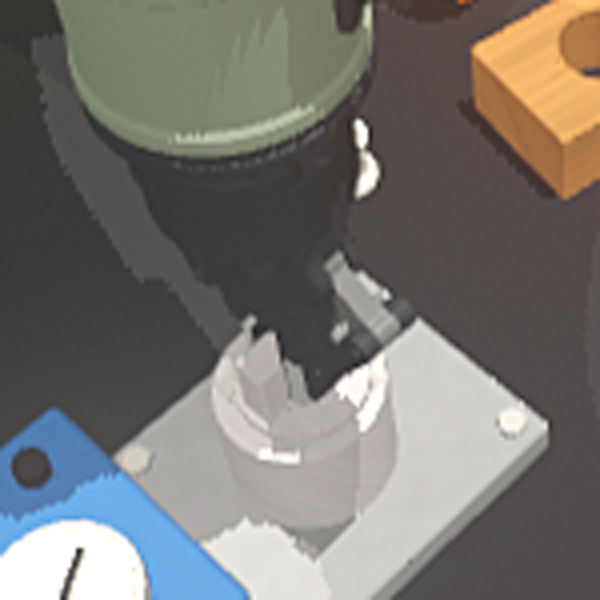

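The crop shows the flange, at about (300,400), flat on the collar, with the bar turned along the tester's y axis. The z position has stopped changing while the push has risen to about 22 N, so the plug is home. Handing in.

```bash
python3 -c "
from workcell import bot
print(bot.job_done())"
```

```text
the job is handed in; nothing more can be done
None
```

I handed the job in at about 10.4 s with the bar-grip plug in the port, turned a quarter turn clockwise, flange on the collar, and still gripped and pressed home with about 22 N; the hand-in returned no verdict.

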